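Start and run on the folder's clamp nut, then tug the strip

TASK

The big wing nut at the raised end of the folder's clamp bar is only perched on its stud: turn it backward (counter-clockwise from above) until its thread start drops, then forward to run it on until the bar is pressed down tight on the copper strip. Then prove the strip is held: from behind its upturned edge, pull it firmly (about 10 N) toward the front of the folder. It must not slip; leave it clamped and the things around it in place.

Things in the scene. Friction and masses are not known exactly. Their poses are not given: they have to be found in the camera images.
- folder: Bench sheet folder, fixed: grey end castings, steel bed 280 mm long, its top 60 mm above the bench; level with it in front a folding apron 53 mm deep, 262 mm long. Origin under mid-bed at bench height; -x is the front (apron) side, y along the bed, z up. The wing nut at y = +115 mm is already tight: leave it. The nut to run on is at y = -115 mm. The clamp bar covers x -22 to +28 mm.
- clamp_bar (a joint): Steel clamp bar, 280 x 50 x 24 mm, along the bed over the strip, pivoting at the tight end. Value in rad: 0.022 at the start (a return spring holds the open end 5 mm up; about 7 N at the nut push it down), about 0 when pressed flat on the 3 mm strip.
- stud (a point): Point on the axis of the open stud, 91 mm above the bench: the top of the washer on the clamp bar when the bar is down. The stud is upright, 24 mm thick, thread pitch 8 mm, right-handed.
- nut_turn (a joint): Rotation of the loose wing nut in rad, growing clockwise from above (forward). Starts at 0.7 to 2.8. Turned backward to about 0 to -0.3 its thread start drops. Turned forward before that it cross-threads and binds at about 3.3. After the drop, about 10.2 brings the bar onto the strip; tight at 10.5 to 11 (some 9 N on a wing). Until then it turns easily (0.03 Nm); stays where left.
- nut_drop (a joint): Height of that nut on the stud in m (at 0 its underside is 111 mm above the bench): 0 to -0.0036 while perched on the stud end (backward turning lifts it along the thread to about 0), at once about -0.008 when the thread start drops, then 8 mm lower per forward turn, about -0.020 when tight. It cannot rise above +0.006.
- nut_center (a point): On the axis of the loose wing nut (dark steel) at the middle height of its wings, 22.5 mm above its underside. Hub 46 mm across, 30 mm high; two upright wings opposite one another, 9 mm thick, round-ended, reaching 56 mm from the axis and standing from 9 to 36 mm above the underside.
- nut_wing (a point): Middle of one of its two wings, 42 mm from the axis, at the same height as nut_center. The other wing is its mirror image across the axis.
- strip_edge (a point): Middle of the upturned front edge of the loose copper strip, 75.5 mm above the bench: edge 3 mm thick, 50 mm wide, its top 88 mm above the bench, about 60 mm in front of the clamp bar. Strip 50 x 180 x 3 mm, lies on bed and apron (upper face 63 mm above the bench), passes under the bar; slides freely until clamped. Site x points to the back (to the bar), y along the edge.
- mallet_mid (a point): Wooden mallet lying on the bench, 265 mm long, centre of its length, bystander.
- flask_mid (a point): White vacuum flask, 66 mm across, 207 mm tall, half-way up, bystander.
- tape_mid (a point): Cardboard ring lying flat, 92 mm across, 30 mm high, half-way up, bystander.
- glue_mid (a point): Small yellow glue bottle, 38 mm across, 95 mm tall, half-way up, bystander.
Not all that is in view belongs to the job. Of the things shaped like the part that bears strip_edge, the copper one is meant.

How it is judged:
On the way, in this order (a step that is already met when the one before it is completed fails the run):
1. the nut has been turned backward until its thread start dropped (value of joint nut_drop below -0.006 m and value of joint nut_turn below 0.4 rad), for 0.1 s.
2. the nut has been run on until the clamp bar is down on the strip (value of joint nut_drop below -0.0192 m and value of joint clamp_bar below 0.0015 rad), for 0.2 s.
3. the strip's upturned edge is pulled from behind with at least 6 N (contact force between the fingers and strip_c1 above 6 N and x of the grasp point in the frame of strip_edge above -0.008 m), for 0.2 s.
At the end, for the whole second after the job is handed in: The wing nut is threaded on and tight (at least 19.2 mm below its perched height), the clamp bar is down on the strip (under 0.0015 rad), the nut is at rest and the strip's upturned edge is within 6 mm of where it began (all of step 2 and velocity of joint nut_turn between -0.05 and 0.05 rad/s and distance of strip_edge from where it was at the start of the episode below 0.006 m); the robot touches nothing.
It fails at once if the nut was forced forward while still perched on the stud end (cross-threaded) (value of joint nut_turn above 3.2 rad and value of joint nut_drop above -0.007 m).
It fails at once if the strip slipped or was pushed out of place (distance of strip_edge from where it was at the start of the episode above 0.008 m).
It fails at once if a bystander was knocked away (distance of any of mallet_mid, flask_mid, tape_mid, glue_mid from where it was at the start of the episode above 0.03 m).
It also fails if it takes over 72 s, if anything falls off the work surface, if the arm or the gripper's body presses on something with over 40 N, if the wrist force passes 120 N, or if a joint passes its speed limit or range.

ROBOT

A 6-joint arm with a two-finger parallel gripper is mounted at the origin on the work surface. World frame = base frame: x ahead of the robot, y to its left, z up, the work surface at z = 0. Lengths are in m, angles in rad, forces in N, time in s.
With the tool pointing down it reaches from about 0.25 to 0.725 m from the base axis. Payload 4 kg.
Tool frame: the origin (TCP) lies between the finger pads; the fingertips stand 25 mm ahead of it and the grasp point (between the pads) lies 6 mm ahead of it; z points along the fingers, y is the line along which they close (so a half turn about z gives the same grasp; the last joint's range is limited). The gripper opens to 85 mm and grips with 20 to 120 N. Pads are 22 mm wide; open, the fingers measure 114 mm over their backs; the gripper's body (76 mm by 85 mm) begins 54 mm behind the grasp point. The pads swing forward as they close: fully open they stand 13 mm farther back than shut.
Start: joints at [1.299, 0.241, 0.005, 1.335, 0, 1.571], TCP at [0.134, 0.482, 0.256] pointing down, gripper open.
Joint ranges: [-2.72, 2.72], [-1.05, 1.87], [-1.09, 1.28], [-1.99, 2.15], [-1.42, 1.44], [-3.14, 3.14]. Speed limits (rad/s): [2.79, 2.79, 3.14, 3.14, 3.14, 3.14].

INTERFACE

Orientations are given as a 3x3 rotation matrix whose columns are the frame's x, y, z axes.
In Python, from rig import * gives the robot as it stands.
- The arm moves only by the tool jog_arm, never from a script. Its argument "motion" is one flat list of numbers, 7 for each row, row after row: the shift along the tool's x, y, z in mm, then the turn, a rotation vector about the tool's x, y, z in degrees, then the closure in counts, from 0 (fully open) to 255 (shut). In form: [dx, dy, dz, ax, ay, az, fingers, dx, dy, dz, ax, ay, az, fingers, ...]. A call has exactly 5 rows; each row shifts and turns the commanded pose from where the row before left it, along the tool's axes as they then stand; what a row does not reach is not made up. A row lasts 1/12 s, in which the tool goes at most 41.7 mm and 7.16 degrees, less where a joint would pass 70% of its speed; a pose out of reach is approached as far as the arm can. A call is refused whole if a number of a shift passes 41.7 or a number of a turn 7.16, either way. A call with a gripper value outside its range is refused whole. The fingers move at their own pace and stop on an object; the grip force is fixed at half the most. Time passes only in rows, so rows that do not move let the fingers close, or fill a call up. It gives the time, the measured TCP pose, the force, the opening and the grip force at its end, in the units of the state.
- state(): the state, without advancing time (a new reading comes with each control period).
- read_camera(name): name is "scene" or "top"; returns a dict with "frame" (420x560x3 uint8, red, green, blue), "camera_matrix" (3x3 intrinsics, pixels), "pose" (4x4, takes a point from camera to world coordinates). Camera axes: x right, y down, z forward; pixel columns grow to the right and rows downward; lengths in m; the calibration is good to about 2 mm. A picture is of the moment at which its call begins. There is no depth.
- sign_off(): hands the job in; it is judged then, once.
Trained networks look in a picture, given as the dict that the camera call returned (one of the last four; its "shot" number tells which), for a name from the list of things; names that differ only in an ending like _2 or _b are one class to them, and where a whole thing is asked for, a point or a joint stands for the part that bears it (a point fixed in the world has none). Each returns a list of dicts, best first, with "p" (0 to 1); they miss things now and then, are a little off and sometimes report something else, mostly with a low value. They report only what shows in the picture. A call takes as long as a camera call. They do not tell look-alikes from the thing itself.
- boxes_of(picture, thing): "at" ([x, y, z] in m, in the coordinates of the camera as it stood for that picture, good to about 4 mm: the middle of the surface that is visible of it).
- trace(picture, thing): "region" (420x560 bool, what is visible of it).
- place_of(picture, thing): "at" ([x, y, z] in m, in the coordinates of the camera as it stood for that picture, good to about 4 mm: a listed point, or the origin of a listed thing).
The state is a dict: "time": time; "joint_positions": joint angles; "dq": joint speeds; "tau": joint torques, N m; "tcp_pos": TCP position; "orientation": TCP orientation; "wrist_force": force on the tool from outside, world axes, zero at the start; "torque": the same for the moment, N m; "finger_gap": finger opening in m; "gripper_force": force on a finger pad.
Only numpy, scipy, OpenCV 4.12 (cv2) and the standard library are available. Lean on these libraries where they do the work, as an engineer would, in place of code of your own. Each camera call takes 0.05 s, during which the arm holds its last target. There are 200 camera calls.

## Working session

There is one attempt and no reset: what is moved stays moved. The work goes in short steps, Python scripts to look and compute and a tool call to move; the robot and the scene stay as the last step left them, time stands still between calls to the robot, and variables do not carry over. Pictures are saved under pics/ and viewed, at most 10 in all, crops included, and the job is handed in when it is done.

Besides the shell and the picture viewer there is one more tool, called as a command line: name --argument value ..., lists and objects as JSON in quotes. jog_arm: Moves the arm, as the interface text tells. Its arguments: {"type":"object","properties":{"motion":{"type":"array","items":{"type":"number"}}},"required":["motion"]}

```bash
mkdir -p pics; cat > h.py <<'E'
from rig import *
import numpy as np, cv2
def w(pic,at):
    P=np.array(pic["pose"]); return P[:3,:3]@np.array(at)+P[:3,3]
def save(pic,n): cv2.imwrite("pics/"+n,cv2.cvtColor(pic["frame"],cv2.COLOR_RGB2BGR))
def px(pic,p):
    P=np.array(pic["pose"]); c=P[:3,:3].T@(np.array(p)-P[:3,3]); q=np.array(pic["camera_matrix"])@c; return (q[:2]/q[2]).round(0)
E
python3 - <<'E'
from h import *
np.set_printoptions(precision=4,suppress=True)
a=[read_camera(n) for n in("scene","top")]
im=[]
for n,p in zip(("scene","top"),a):
    save(p,n+"0.png")
    print(n,np.array(p["pose"])[:3,3])
    for t in ["folder","stud","nut_center","nut_wing","strip_edge","mallet_mid","flask_mid","tape_mid","glue_mid"]:
        print(t,[(w(p,d["at"]).round(4).tolist(),round(d["p"],2)) for d in place_of(p,t)[:4]])
print(state())
E
```

```text
scene [ 1.1518 -0.7259  1.0449]
folder [([0.5323, -0.0363, 0.0029], 0.74)]
stud [([0.5238, -0.1483, 0.0912], 0.7), ([0.5519, -0.1835, 0.132], 0.55)]
nut_center [([0.5229, -0.153, 0.1306], 0.51)]
nut_wing [([0.5517, -0.1812, 0.1327], 0.8), ([0.5934, 0.4309, 0.1023], 0.18)]
strip_edge [([0.449, -0.0296, 0.0803], 0.86), ([0.7828, 0.0034, 0.0142], 0.84), ([0.339, -0.3369, 0.0199], 0.67), ([0.3387, 0.2945, 0.0127], 0.58)]
mallet_mid [([0.482, -0.41, 0.0239], 0.92)]
flask_mid [([0.5915, 0.4329, 0.1018], 0.95)]
tape_mid [([0.3749, 0.3888, 0.0155], 0.53)]
glue_mid [([0.6617, -0.356, 0.0465], 0.62)]
top [ 0.4196 -0.0031  1.5496]
folder [([0.5349, -0.0383, 0.0009], 0.83)]
stud [([0.5232, -0.149, 0.088], 0.57)]
nut_center [([0.5255, -0.1501, 0.1299], 0.5)]
nut_wing [([0.5509, -0.1817, 0.1329], 0.48)]
strip_edge [([0.3373, -0.3438, 0.0146], 0.95), ([0.4494, -0.0329, 0.077], 0.94), ([0.7859, 0.0001, 0.0139], 0.94), ([0.3343, 0.296, 0.0132], 0.76)]
mallet_mid [([0.4874, -0.4125, 0.0178], 0.8)]
flask_mid [([0.5927, 0.4313, 0.0985], 0.79)]
tape_mid [([0.3797, 0.3913, 0.0173], 0.84)]
glue_mid [([0.6601, -0.3541, 0.046], 0.73)]
{'time': 1.0, 'joint_positions': array([ 1.299 ,  0.2406,  0.005 ,  1.3352, -0.    ,  1.5708]), 'dq': array([-0.0008,  0.0004, -0.0021, -0.0002,  0.0012,  0.0024]), 'tau': array([ -0.0004, -37.2216,  25.2697,   0.0011,  -0.    ,   0.    ]), 'tcp_pos': array([0.1342, 0.4816, 0.2563]), 'orientation': array([[-0.9633,  0.2685,  0.    ],
       [ 0.2685,  0.9633, -0.    ],
       [-0.    , -0.    , -1.    ]]), 'wrist_force': array([-0.4756, -0.0318, -0.8335]), 'torque': array([ 0.0532, -0.0039, -0.065 ]), 'gripper_force': 0.0, 'finger_gap': 0.08533570316756026}
```

View pics/scene0.png

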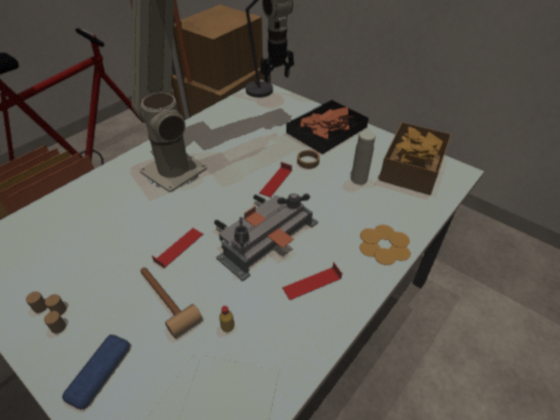

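View pics/top0.png

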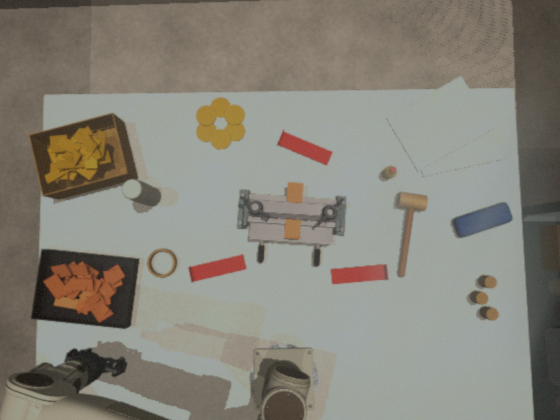

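Copper strip edge is at about (0.449, -0.031); the loose nut is near (0.524, -0.150), with its wings along about -49°. I'll straddle the nut with open fingers and turn it by both wings like a wrench.

jog_arm --motion '[-27.3,-25.2,0,0,0,0,40,-27.3,-25.2,0,0,0,0,40,-27.3,-25.2,0,0,0,0,40,-27.3,-25.2,0,0,0,0,40,-27.3,-25.2,0,0,0,0,40]'

```text
time: 1.42
tcp_pos: [0.2323, 0.3222, 0.2563]
orientation: [[-0.964, 0.267, 0.0], [0.267, 0.964, 0.0], [-0.0, 0.0, -1.0]]
wrist_force: [0.9, -0.2, 0.5]
finger_gap: 0.0722
gripper_force: 0.0
```

jog_arm --motion '[-27.3,-25.2,0,0,0,0,40,-27.3,-25.2,0,0,0,0,40,-27.3,-25.2,0,0,0,0,40,-27.3,-25.2,0,0,0,0,40,-27.3,-25.2,0,0,0,0,40]'

```text
time: 1.83
tcp_pos: [0.3301, 0.164, 0.2566]
orientation: [[-0.963, 0.268, 0.001], [0.268, 0.963, 0.001], [-0.001, 0.001, -1.0]]
wrist_force: [0.3, 0.4, -0.0]
finger_gap: 0.0717
gripper_force: 0.0
```

jog_arm --motion '[-27.3,-25.2,0,0,0,0,40,-27.3,-25.2,0,0,0,0,40,-27.3,-25.2,0,0,0,0,40,-27.3,-25.2,0,0,0,0,40,-27.3,-25.2,0,0,0,0,40]'

```text
time: 2.25
tcp_pos: [0.4279, 0.0057, 0.2566]
orientation: [[-0.963, 0.269, 0.001], [0.269, 0.963, 0.0], [-0.001, 0.0, -1.0]]
wrist_force: [0.4, 0.6, 0.5]
finger_gap: 0.0723
gripper_force: 0.0
```

jog_arm --motion '[-27.3,-25.2,0,0,0,0,40,-27.3,-25.2,0,0,0,0,40,-27.3,-25.2,0,0,0,0,40,-27.3,-25.2,0,0,0,0,40,-27.3,-25.2,0,0,0,0,40]'

```text
time: 2.67
tcp_pos: [0.5255, -0.1523, 0.2563]
orientation: [[-0.963, 0.269, 0.0], [0.269, 0.963, 0.0], [-0.0, 0.0, -1.0]]
wrist_force: [0.0, 0.3, 0.3]
finger_gap: 0.0722
gripper_force: 0.0
```

```bash
python3 - <<'E'
from h import *
s=state();print(s["time"],s["joint_positions"],s["tcp_pos"],s["orientation"],s["finger_gap"],s["wrist_force"])
for n in("scene","top"):
    p=read_camera(n)
    c=px(p,[.5237,-.150,.13]);x,y=map(int,c);f=p["frame"][max(0,y-60):y+60,max(0,x-80):x+80]
    cv2.imwrite(f"pics/{n}1.png",cv2.cvtColor(cv2.resize(f,None,fx=4.5,fy=4.5,interpolation=2),cv2.COLOR_RGB2BGR))
    for t in ["folder","stud","nut_center","nut_wing","strip_edge"]:
        print(t,[(w(p,d["at"]).round(4).tolist(),round(d["p"],2)) for d in place_of(p,t)[:2]])
E
```

```text
2.6667 [-2.82160956e-01  3.34592704e-01  1.33195197e-01  1.36919326e+00
  1.45631269e-04 -9.89872160e-03] [ 0.52553392 -0.15230765  0.25628676] [[-9.63165001e-01  2.68910996e-01  2.37975790e-04]
 [ 2.68911022e-01  9.63165020e-01  8.26391222e-05]
 [-2.06987388e-04  1.43589423e-04 -9.99999968e-01]] 0.0721944865460986 [0.00553496 0.3253587  0.27463436]
folder [([0.5303, -0.0368, 0.0044], 0.68)]
stud [([0.5242, -0.1485, 0.0926], 0.86)]
nut_center [([0.5269, -0.153, 0.1309], 0.79), ([0.5249, -0.1499, 0.093], 0.37)]
nut_wing [([0.5521, -0.1837, 0.1342], 0.47)]
strip_edge [([0.4475, -0.0341, 0.0772], 0.96), ([0.3384, -0.3379, 0.0176], 0.92)]
folder [([0.5322, -0.0409, 0.0001], 0.77)]
stud [([0.5286, -0.1478, 0.0889], 0.68), ([0.4892, -0.4137, 0.0182], 0.28)]
nut_center []
nut_wing []
strip_edge [([0.4488, -0.0333, 0.0729], 0.97), ([0.7874, -0.0015, 0.0141], 0.94)]
```

View pics/scene1.png

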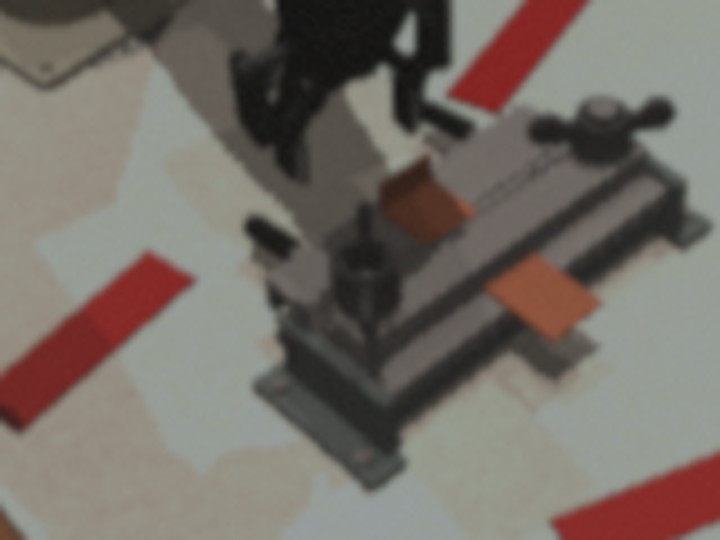

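The loose nut's wings lie along the camera's line of sight (about -47°), which matches the estimate. The copper edge is in front of the bar at crop pixel (425,195). Next I rotate clockwise 154° while lowering, then drop in beside the wings.

jog_arm --motion '[1.3,2.8,3,0,0,7,40,0,0,3,0,0,7,40,0,0,3,0,0,7,40,0,0,3,0,0,7,40,0,0,3,0,0,7,40]'

```text
time: 3.68
tcp_pos: [0.5243, -0.1469, 0.2415]
orientation: [[-0.631, 0.776, 0.0], [0.776, 0.631, -0.0], [-0.0, 0.0, -1.0]]
wrist_force: [-0.2, 0.1, 0.5]
finger_gap: 0.0721
gripper_force: 0.0
```

jog_arm --motion '[0,0,3,0,0,7,40,0,0,3,0,0,7,40,0,0,3,0,0,7,40,0,0,3,0,0,7,40,0,0,3,0,0,7,40]'

```text
time: 4.1
tcp_pos: [0.5243, -0.147, 0.2264]
orientation: [[-0.072, 0.997, 0.0], [0.997, 0.072, -0.0], [-0.0, 0.0, -1.0]]
wrist_force: [-0.3, 0.3, -0.1]
finger_gap: 0.0719
gripper_force: 0.0
```

jog_arm --motion '[0,0,3,0,0,7,40,0,0,3,0,0,7,40,0,0,3,0,0,7,40,0,0,3,0,0,7,40,0,0,3,0,0,7,40]'

```text
time: 4.52
tcp_pos: [0.5243, -0.1469, 0.2114]
orientation: [[0.513, 0.858, 0.0], [0.858, -0.513, -0.0], [0.0, 0.0, -1.0]]
wrist_force: [-0.5, 0.6, -0.3]
finger_gap: 0.072
gripper_force: 0.0
```

jog_arm --motion '[0,0,3,0,0,7,40,0,0,3,0,0,7,40,0,0,3,0,0,7,40,0,0,3,0,0,7,40,0,0,3,0,0,7,40]'

```text
time: 4.93
tcp_pos: [0.5243, -0.147, 0.1965]
orientation: [[0.913, 0.409, 0.0], [0.409, -0.913, -0.0], [0.0, 0.0, -1.0]]
wrist_force: [0.2, 0.4, 0.6]
finger_gap: 0.0721
gripper_force: 0.0
```

jog_arm --motion '[0,0,3,0,0,7,40,0,0,3,0,0,7,40,0,0,0,0,0,0,40,0,0,0,0,0,0,40,0,0,0,0,0,0,40]'

```text
time: 5.35
tcp_pos: [0.5245, -0.1472, 0.1907]
orientation: [[0.983, 0.184, 0.001], [0.184, -0.983, -0.0], [0.0, 0.0, -1.0]]
wrist_force: [0.3, 0.2, 0.4]
finger_gap: 0.0718
gripper_force: 0.0
```

```bash
python3 - <<'E'
from h import *
s=state();print(s["time"],s["joint_positions"],s["tcp_pos"],s["orientation"],s["finger_gap"],s["wrist_force"])
for n in("scene",):
    p=read_camera(n)
    c=px(p,[.5237,-.150,.13]);x,y=map(int,c);f=p["frame"][max(0,y-50):y+30,max(0,x-50):x+50]
    cv2.imwrite(f"pics/{n}2.png",cv2.cvtColor(cv2.resize(f,None,fx=7,fy=7,interpolation=2),cv2.COLOR_RGB2BGR))
    for t in ["nut_center","nut_wing"]:
        print(t,[(w(p,d["at"]).round(4).tolist(),round(d["p"],2)) for d in place_of(p,t)[:2]])
E
```

```text
5.35 [-2.73601135e-01  3.64101320e-01  2.17887678e-03  1.20834728e+00
  2.47951231e-05  2.68307798e+00] [ 0.52448543 -0.14718388  0.19065901] [[ 9.82952026e-01  1.83861499e-01  5.13713621e-04]
 [ 1.83861582e-01 -9.82952138e-01 -1.18415039e-04]
 [ 4.83183935e-04  2.10848501e-04 -9.99999861e-01]] 0.07179788471715355 [0.32125797 0.15138215 0.35495048]
nut_center [([0.5263, -0.1485, 0.1293], 0.81)]
nut_wing [([0.5525, -0.1844, 0.134], 0.5)]
```

View pics/scene2.png

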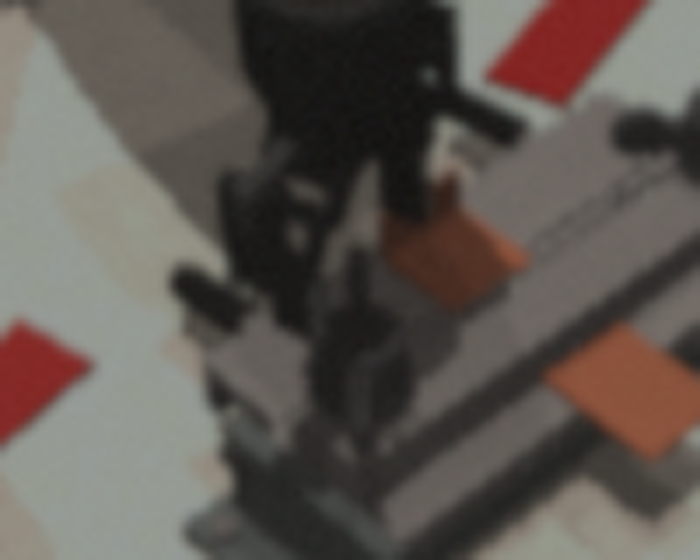

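jog_arm --motion '[0,1.8,11,0,0,0,40,0,0,11,0,0,0,40,0,0,11,0,0,0,40,0,0,12,0,0,0,40,0,0,12,0,0,0,40]'

```text
time: 5.92
tcp_pos: [0.5249, -0.1493, 0.1331]
orientation: [[0.983, 0.182, 0.001], [0.182, -0.983, -0.0], [0.001, 0.0, -1.0]]
wrist_force: [-0.3, -0.5, -0.3]
finger_gap: 0.0718
gripper_force: 0.0
```

jog_arm --motion '[0,0,0,0,0,-5,40,0,0,0,0,0,-5,40,0,0,0,0,0,-5,40,0,0,0,0,0,-5,40,0,0,0,0,0,-5,40]'

```text
time: 6.33
tcp_pos: [0.5244, -0.1491, 0.1331]
orientation: [[0.812, 0.584, -0.001], [0.584, -0.812, 0.0], [-0.001, -0.001, -1.0]]
wrist_force: [-0.9, -0.1, -0.3]
finger_gap: 0.072
gripper_force: 0.8
```

jog_arm --motion '[0,0,0,0,0,-5,40,0,0,0,0,0,-5,40,0,0,0,0,0,-5,40,0,0,0,0,0,-5,40,0,0,0,0,0,-5,40]'

```text
time: 6.75
tcp_pos: [0.5243, -0.1495, 0.1334]
orientation: [[0.489, 0.872, -0.001], [0.872, -0.489, -0.001], [-0.001, -0.0, -1.0]]
wrist_force: [-1.2, -0.4, 0.9]
finger_gap: 0.0721
gripper_force: 1.0
```

```bash
cat > look.py <<'E'
from h import *
import sys
s=state();y=s["orientation"][:,1];print("t",s["time"],"j6",s["joint_positions"][5].round(3),"tcp",s["tcp_pos"].round(4),"F",s["wrist_force"].round(2),"T",s["torque"].round(3),"tau6",s["tau"][5].round(3),"yang",np.degrees(np.arctan2(y[1],y[0])).round(1))
for n in ("scene","top"):
    p=read_camera(n)
    for t in ["nut_center","nut_wing"]+sys.argv[1:]:
        r=[(w(p,d["at"]).round(4).tolist(),round(d["p"],2)) for d in place_of(p,t)[:2]]
        if t=="nut_wing" and r: v=np.array(r[0][0])-[.525,-.149,0]; r.append(np.degrees(np.arctan2(v[1],v[0])).round(0))
        print(n,t,r)
E
python3 look.py
```

```text
t 6.75 j6 1.805 tcp [ 0.5243 -0.1495  0.1334] F [-1.2  -0.38  0.9 ] T [-0.223  0.197 -0.102] tau6 0.788 yang -29.3
scene nut_center [([0.5283, -0.1528, 0.1327], 0.6)]
scene nut_wing [([0.567, -0.159, 0.1356], 0.74), ([0.5326, -0.0359, 0.0028], 0.72), np.float64(-13.0)]
top nut_center []
top nut_wing []
```

jog_arm --motion '[0,0,0,0,0,-5,40,0,0,0,0,0,-5,40,0,0,0,0,0,-5,40,0,0,0,0,0,-5,40,0,0,0,0,0,-5,40]'

```text
time: 7.47
tcp_pos: [0.5248, -0.1497, 0.1335]
orientation: [[0.077, 0.997, 0.0], [0.997, -0.077, -0.001], [-0.001, 0.0, -1.0]]
wrist_force: [-1.3, -1.1, 1.3]
finger_gap: 0.072
gripper_force: 1.0
```

```bash
python3 look.py
```

```text
t 7.4667 j6 1.37 tcp [ 0.5248 -0.1497  0.1335] F [-1.26 -1.07  1.33] T [-0.292  0.082 -0.093] tau6 0.788 yang -4.4
scene nut_center [([0.5239, -0.1521, 0.1329], 0.64)]
scene nut_wing [([0.5598, -0.1372, 0.1356], 0.72), np.float64(19.0)]
top nut_center []
top nut_wing []
```

jog_arm --motion '[0,0,0,0,0,-5,40,0,0,0,0,0,-5,40,0,0,0,0,0,-5,40,0,0,0,0,0,-5,40,0,0,0,0,0,-5,40]'

```text
time: 8.18
tcp_pos: [0.5251, -0.1497, 0.1336]
orientation: [[-0.351, 0.936, 0.001], [0.936, 0.351, -0.001], [-0.001, 0.0, -1.0]]
wrist_force: [-0.4, -1.2, 0.8]
finger_gap: 0.0717
gripper_force: 0.9
```

```bash
python3 look.py
```

```text
t 8.1833 j6 0.935 tcp [ 0.5251 -0.1497  0.1336] F [-0.41 -1.24  0.76] T [-0.244 -0.021 -0.086] tau6 0.789 yang 20.6
scene nut_center [([0.5247, -0.1508, 0.1325], 0.87)]
scene nut_wing [([0.5549, -0.1236, 0.1357], 0.71), np.float64(40.0)]
top nut_center [([0.5246, -0.1518, 0.1349], 0.35)]
top nut_wing [([0.5537, -0.1203, 0.1349], 0.45), np.float64(45.0)]
```

jog_arm --motion '[0,0,0,0,0,-5,40,0,0,0,0,0,-5,40,0,0,0,0,0,-5,40,0,0,0,0,0,-5,40,0,0,0,0,0,-5,40]'

```text
time: 8.9
tcp_pos: [0.525, -0.1494, 0.1334]
orientation: [[-0.714, 0.7, 0.001], [0.7, 0.714, -0.0], [-0.001, 0.0, -1.0]]
wrist_force: [0.7, -0.7, -0.6]
finger_gap: 0.0719
gripper_force: 0.5
```

```bash
python3 look.py
```

```text
t 8.9 j6 0.498 tcp [ 0.525  -0.1494  0.1334] F [ 0.69 -0.67 -0.59] T [-0.147 -0.091 -0.068] tau6 0.83 yang 45.6
scene nut_center [([0.5268, -0.1512, 0.1333], 0.68)]
scene nut_wing [([0.5379, -0.1128, 0.1343], 0.63), np.float64(70.0)]
top nut_center [([0.4501, -0.0324, 0.0781], 0.62)]
top nut_wing [([0.5367, -0.114, 0.1326], 0.39), np.float64(72.0)]
```

jog_arm --motion '[0,0,0,0,0,-4,40,0,0,0,0,0,-4,40,0,0,0,0,0,-4,40,0,0,0,0,0,-4,40,0,0,0,0,0,-4,40]'

```text
time: 9.62
tcp_pos: [0.5252, -0.1492, 0.1334]
orientation: [[-0.91, 0.414, 0.001], [0.414, 0.91, -0.0], [-0.001, 0.0, -1.0]]
wrist_force: [0.6, -0.6, 0.1]
finger_gap: 0.0719
gripper_force: 0.9
```

```bash
python3 look.py
```

```text
t 9.6167 j6 0.15 tcp [ 0.5252 -0.1492  0.1334] F [ 0.6  -0.62  0.14] T [-0.036 -0.175 -0.043] tau6 0.623 yang 65.5
scene nut_center [([0.5256, -0.1509, 0.1288], 0.67)]
scene nut_wing [([0.5277, -0.1113, 0.1292], 0.85), np.float64(86.0)]
top nut_center []
top nut_wing [([0.5946, 0.4292, 0.0975], 0.7), ([0.5255, -0.11, 0.1271], 0.55), np.float64(83.0)]
```

jog_arm --motion '[0,0,0,0,0,-4,40,0,0,0,0,0,-4,40,0,0,0,0,0,-4,40,0,0,0,0,0,-4,40,0,0,0,0,0,-4,40]'

```text
time: 10.33
tcp_pos: [0.525, -0.1492, 0.1336]
orientation: [[-0.997, 0.078, 0.001], [0.078, 0.997, -0.0], [-0.001, -0.0, -1.0]]
wrist_force: [0.4, 0.7, 0.7]
finger_gap: 0.0719
gripper_force: 1.0
```

```bash
python3 look.py
```

```text
t 10.3333 j6 -0.199 tcp [ 0.525  -0.1492  0.1336] F [0.37 0.67 0.74] T [ 0.028 -0.061 -0.079] tau6 0.611 yang 85.5
scene nut_center [([0.5252, -0.1508, 0.1235], 0.71)]
scene nut_wing [([0.5096, -0.1155, 0.1303], 0.61), np.float64(115.0)]
top nut_center [([0.5079, -0.1107, 0.1242], 0.16)]
top nut_wing [([0.5086, -0.1094, 0.1291], 0.54), ([0.4493, -0.0352, 0.0778], 0.51), np.float64(112.0)]
```

```bash
python3 - <<'E'
from h import *
r={}
for i in range(4):
  for n in("scene","top"):
    p=read_camera(n)
    for t in ["nut_center","nut_wing"]:
        for d in place_of(p,t):
            q=w(p,d["at"])
            if np.hypot(q[0]-.525,q[1]+.149)<.06: r.setdefault((n,t),[]).append(q.round(4).tolist())
for k in r: print(k,r[k])
p=read_camera("scene")
x,y=map(int,px(p,[.525,-.149,.12]));f=p["frame"][y-40:y+40,x-50:x+50]
cv2.imwrite("pics/s3.png",cv2.cvtColor(cv2.resize(f,None,fx=7,fy=7,interpolation=2),cv2.COLOR_RGB2BGR))
E
```

```text
('scene', 'nut_center') [[0.5261, -0.1532, 0.127], [0.527, -0.1489, 0.1268], [0.5261, -0.1504, 0.1267], [0.5251, -0.1531, 0.1261]]
('scene', 'nut_wing') [[0.5106, -0.1125, 0.1297], [0.5073, -0.1147, 0.1294], [0.5077, -0.1105, 0.129], [0.5089, -0.1135, 0.1289]]
('top', 'nut_wing') [[0.5099, -0.1127, 0.127], [0.5081, -0.1122, 0.1262], [0.5122, -0.1105, 0.1286], [0.5255, -0.1502, 0.0868], [0.5109, -0.1097, 0.1277]]
```

View pics/s3.png

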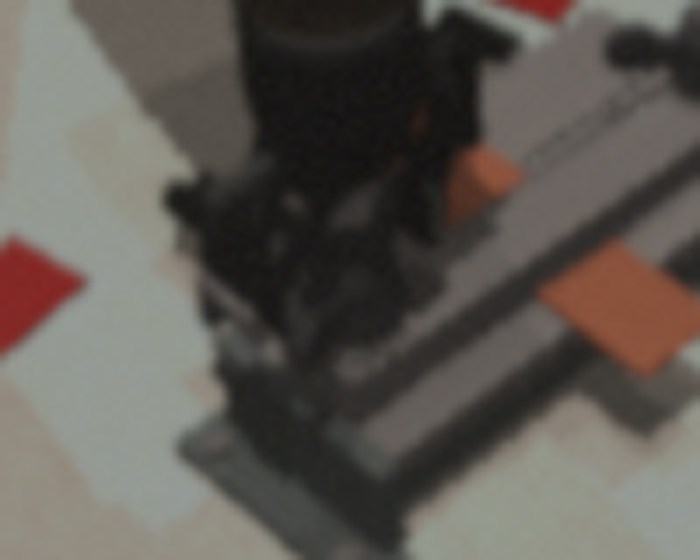

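The nut now reads about 7 mm lower than its perched peak, so its thread start has dropped. I'll lift, hop over the wings to their other side, lower, and run forward.

jog_arm --motion '[0,0,-36,0,0,0,40,0,0,0,0,0,0,40,0,0,0,0,0,-7,40,0,0,0,0,0,-7,40,0,0,0,0,0,-7,40]'

```text
time: 12.3
tcp_pos: [0.5251, -0.1493, 0.1699]
orientation: [[-0.957, -0.289, 0.001], [-0.289, 0.957, -0.0], [-0.001, -0.001, -1.0]]
wrist_force: [0.5, -0.3, -0.5]
finger_gap: 0.0717
gripper_force: 0.0
```

jog_arm --motion '[0,0,0,0,0,-7,40,0,0,0,0,0,-7,40,0,0,0,0,0,-7,40,0,0,0,0,0,-7,40,0,0,0,0,0,-7,40]'

```text
time: 12.72
tcp_pos: [0.5249, -0.1492, 0.1696]
orientation: [[-0.619, -0.786, 0.001], [-0.786, 0.619, -0.0], [-0.0, -0.001, -1.0]]
wrist_force: [-0.1, -0.3, -0.5]
finger_gap: 0.072
gripper_force: 0.0
```

jog_arm --motion '[0,0,0,0,0,-7,40,0,0,15,0,0,0,40,0,0,15,0,0,0,40,0,0,13,0,0,0,40,0,0,0,0,0,0,40]'

```text
time: 13.13
tcp_pos: [0.523, -0.1487, 0.1239]
orientation: [[-0.524, -0.852, -0.004], [-0.852, 0.524, 0.001], [0.001, 0.004, -1.0]]
wrist_force: [-1.1, 0.9, -0.3]
finger_gap: 0.0719
gripper_force: 0.0
```

```bash
python3 look.py
```

```text
t 13.1333 j6 -1.297 tcp [ 0.523  -0.1487  0.1239] F [-1.12  0.85 -0.29] T [-0.07  0.07  0.07] tau6 -0.0 yang 148.4
scene nut_center [([0.5262, -0.1525, 0.1274], 0.39)]
scene nut_wing [([0.5059, -0.1124, 0.1321], 0.54), np.float64(118.0)]
top nut_center []
top nut_wing [([0.5049, -0.1143, 0.1247], 0.53), np.float64(120.0)]
```

jog_arm --motion '[0,0,0,0,0,7,40,0,0,0,0,0,7,40,0,0,0,0,0,7,40,0,0,0,0,0,7,40,0,0,0,0,0,7,40]'

```text
time: 13.85
tcp_pos: [0.5251, -0.1494, 0.127]
orientation: [[-0.92, -0.392, 0.001], [-0.392, 0.92, -0.001], [-0.001, -0.001, -1.0]]
wrist_force: [-0.9, -0.6, -0.9]
finger_gap: 0.0717
gripper_force: 0.6
```

jog_arm --motion '[0,0,0,0,0,7,40,0,0,0,0,0,7,40,0,0,0,0,0,7,40,0,0,0,0,0,7,40,0,0,0,0,0,7,40]'

```text
time: 14.27
tcp_pos: [0.5253, -0.1493, 0.1271]
orientation: [[-0.978, 0.206, 0.002], [0.206, 0.978, -0.0], [-0.002, -0.0, -1.0]]
wrist_force: [0.8, 0.5, 0.0]
finger_gap: 0.0721
gripper_force: 0.6
```

jog_arm --motion '[0,0,0,0,0,7,40,0,0,0,0,0,7,40,0,0,0,0,0,7,40,0,0,0,0,0,7,40,0,0,0,0,0,7,40]'

```text
time: 14.68
tcp_pos: [0.5254, -0.1495, 0.1271]
orientation: [[-0.683, 0.73, 0.002], [0.73, 0.683, -0.001], [-0.002, 0.001, -1.0]]
wrist_force: [0.8, -0.7, -0.6]
finger_gap: 0.0719
gripper_force: 0.6
```

```bash
python3 look.py; python3 look.py
```

```text
t 14.6833 j6 0.542 tcp [ 0.5254 -0.1495  0.1271] F [ 0.83 -0.75 -0.62] T [-0.115 -0.093  0.058] tau6 -1.16 yang 43.1
scene nut_center [([0.523, -0.1503, 0.1227], 0.82)]
scene nut_wing [([0.5618, -0.1403, 0.1253], 0.82), np.float64(13.0)]
top nut_center []
top nut_wing []
t 14.9833 j6 0.534 tcp [ 0.5249 -0.1492  0.1267] F [0.38 0.07 0.18] T [ 0.018 -0.009  0.011] tau6 -0.014 yang 43.5
scene nut_center [([0.5261, -0.149, 0.1254], 0.67)]
scene nut_wing [([0.5625, -0.1394, 0.1221], 0.5), np.float64(14.0)]
top nut_center []
top nut_wing []
```

jog_arm --motion '[0,0,0,0,0,7,40,0,0,0,0,0,7,40,0,0,0,0,0,7,40,0,0,0,0,0,7,40,0,0,0,0,0,7,40]'

```text
time: 15.7
tcp_pos: [0.5248, -0.1495, 0.1262]
orientation: [[-0.141, 0.99, -0.0], [0.99, 0.141, -0.001], [-0.001, -0.0, -1.0]]
wrist_force: [0.2, -1.2, -1.1]
finger_gap: 0.0723
gripper_force: 0.6
```

jog_arm --motion '[0,0,0,0,0,7,40,0,0,0,0,0,7,40,0,0,0,0,0,7,40,0,0,0,0,0,7,40,0,0,0,0,0,7,40]'

```text
time: 16.12
tcp_pos: [0.5247, -0.1491, 0.1261]
orientation: [[0.452, 0.892, -0.0], [0.892, -0.452, 0.0], [0.0, -0.0, -1.0]]
wrist_force: [1.4, 0.1, -0.3]
finger_gap: 0.0721
gripper_force: 0.7
```

```bash
python3 look.py; python3 look.py
```

```text
t 16.1167 j6 1.763 tcp [ 0.5247 -0.1491  0.1261] F [ 1.38  0.13 -0.25] T [ 0.002 -0.067  0.027] tau6 -1.159 yang -26.9
scene nut_center [([0.5259, -0.1509, 0.1242], 0.45)]
scene nut_wing [([0.5517, -0.1867, 0.1243], 0.43), np.float64(-55.0)]
top nut_center []
top nut_wing [([0.4519, -0.0315, 0.0735], 0.16), np.float64(122.0)]
t 16.4167 j6 1.755 tcp [ 0.5247 -0.1492  0.1263] F [-0.01 -0.29 -0.77] T [ 0.042 -0.015  0.055] tau6 -0.014 yang -26.5
scene nut_center [([0.5261, -0.1514, 0.123], 0.44)]
scene nut_wing [([0.5463, -0.1861, 0.125], 0.58), ([0.4507, -0.0302, 0.0771], 0.51), np.float64(-60.0)]
top nut_center []
top nut_wing []
```

jog_arm --motion '[0,0,1,0,0,7,40,0,0,1,0,0,7,40,0,0,1,0,0,7,40,0,0,1,0,0,7,40,0,0,0,0,0,7,40]'

```text
time: 17.13
tcp_pos: [0.5251, -0.1492, 0.1225]
orientation: [[0.882, 0.471, 0.001], [0.471, -0.882, -0.0], [0.001, 0.001, -1.0]]
wrist_force: [1.2, 0.6, -0.3]
finger_gap: 0.0719
gripper_force: 0.7
```

jog_arm --motion '[0,0,0,0,0,7,40,0,0,0,0,0,7,40,0,0,0,0,0,7,40,0,0,0,0,0,7,40,0,0,0,0,0,7,40]'

```text
time: 17.55
tcp_pos: [0.5252, -0.1492, 0.1224]
orientation: [[0.993, -0.12, 0.001], [-0.12, -0.993, -0.0], [0.001, 0.0, -1.0]]
wrist_force: [2.0, -0.1, -1.3]
finger_gap: 0.072
gripper_force: 0.6
```

```bash
python3 look.py; python3 look.py
```

```text
t 17.55 j6 2.985 tcp [ 0.5252 -0.1492  0.1224] F [ 2.03 -0.08 -1.33] T [-0.044 -0.237  0.003] tau6 -1.159 yang -96.9
scene nut_center [([0.5276, -0.1494, 0.1223], 0.75)]
scene nut_wing [([0.5014, -0.1915, 0.1256], 0.74), np.float64(-119.0)]
top nut_center []
top nut_wing []
t 17.85 j6 2.977 tcp [ 0.5246 -0.1491  0.1223] F [-0.59 -0.13 -0.03] T [-0.013  0.016 -0.019] tau6 -0.015 yang -96.5
scene nut_center [([0.5242, -0.1512, 0.1218], 0.68), ([0.4484, -0.031, 0.0774], 0.32)]
scene nut_wing [([0.503, -0.188, 0.1235], 0.53), np.float64(-119.0)]
top nut_center []
top nut_wing []
```

jog_arm --motion '[0,0,-36,0,0,0,40,0,0,0,0,0,0,40,0,0,0,0,0,-7,40,0,0,0,0,0,-7,40,0,0,0,0,0,-7,40]'

```text
time: 18.57
tcp_pos: [0.5251, -0.1493, 0.1589]
orientation: [[0.967, 0.255, 0.001], [0.255, -0.967, -0.0], [0.001, 0.001, -1.0]]
wrist_force: [0.2, 0.3, 0.9]
finger_gap: 0.072
gripper_force: 0.0
```

jog_arm --motion '[0,0,0,0,0,-7,40,0,0,0,0,0,-7,40,0,0,0,0,0,-7,40,0,0,0,0,0,-7,40,0,0,0,0,0,-7,40]'

```text
time: 18.98
tcp_pos: [0.5249, -0.1492, 0.1586]
orientation: [[0.646, 0.764, 0.001], [0.764, -0.646, -0.0], [0.0, 0.001, -1.0]]
wrist_force: [0.3, -0.2, 0.8]
finger_gap: 0.0716
gripper_force: 0.0
```

jog_arm --motion '[0,0,0,0,0,-7,40,0,0,0,0,0,-7,40,0,0,0,0,0,-7,40,0,0,0,0,0,-7,40,0,0,0,0,0,-7,40]'

```text
time: 19.4
tcp_pos: [0.525, -0.1492, 0.1586]
orientation: [[0.091, 0.996, 0.001], [0.996, -0.091, -0.0], [-0.0, 0.001, -1.0]]
wrist_force: [0.0, -1.3, -0.3]
finger_gap: 0.0721
gripper_force: 0.0
```

jog_arm --motion '[0,0,0,0,0,-7,40,0,0,0,0,0,-7,40,0,0,0,0,0,-7,40,0,0,0,0,0,-7,40,0,0,0,0,0,-7,40]'

```text
time: 19.82
tcp_pos: [0.525, -0.1492, 0.1586]
orientation: [[-0.497, 0.868, 0.001], [0.868, 0.497, -0.0], [-0.001, 0.001, -1.0]]
wrist_force: [-0.2, -0.2, -1.0]
finger_gap: 0.0719
gripper_force: 0.0
```

jog_arm --motion '[0,0,0,0,0,-7,40,0,0,0,0,0,-7,40,0,0,0,0,0,-7,40,0,0,0,0,0,-7,40,0,0,0,0,0,-7,40]'

```text
time: 20.23
tcp_pos: [0.5249, -0.1492, 0.1586]
orientation: [[-0.905, 0.426, 0.001], [0.426, 0.905, -0.0], [-0.001, 0.0, -1.0]]
wrist_force: [-0.6, 0.5, -0.0]
finger_gap: 0.0722
gripper_force: 0.0
```

jog_arm --motion '[0,0,0,0,0,-7,40,0,0,0,0,0,-7,40,0,0,0,0,0,-7,40,0,0,0,0,0,-7,40,0,0,0,0,0,-7,40]'

```text
time: 20.65
tcp_pos: [0.525, -0.1492, 0.1586]
orientation: [[-0.985, -0.17, 0.001], [-0.17, 0.985, -0.0], [-0.001, -0.0, -1.0]]
wrist_force: [0.4, 0.9, 0.0]
finger_gap: 0.0721
gripper_force: 0.0
```

jog_arm --motion '[0,0,0,0,0,0,40,0,0,12,0,0,0,40,0,0,13,0,0,0,40,0,0,13,0,0,0,40,0,0,0,0,0,0,40]'

```text
time: 21.07
tcp_pos: [0.5231, -0.1487, 0.118]
orientation: [[-0.987, -0.161, -0.004], [-0.161, 0.987, 0.001], [0.004, 0.002, -1.0]]
wrist_force: [-1.1, 0.1, 0.2]
finger_gap: 0.0721
gripper_force: 0.0
```

```bash
python3 look.py; python3 look.py
```

```text
t 21.0667 j6 -0.439 tcp [ 0.5231 -0.1487  0.118 ] F [-1.1   0.1   0.21] T [-0.029  0.051  0.017] tau6 0.003 yang 99.3
scene nut_center [([0.5273, -0.1491, 0.1224], 0.7)]
scene nut_wing [([0.5004, -0.1858, 0.1238], 0.75), np.float64(-124.0)]
top nut_center [([0.5257, -0.1487, 0.1201], 0.4)]
top nut_wing []
t 21.3667 j6 -0.441 tcp [ 0.5255 -0.1494  0.1214] F [ 0.45 -0.09 -0.25] T [ 0.007 -0.03   0.007] tau6 0.006 yang 99.4
scene nut_center [([0.5245, -0.1502, 0.1215], 0.55), ([0.657, -0.3558, 0.0477], 0.44)]
scene nut_wing [([0.495, -0.1837, 0.1229], 0.62), np.float64(-131.0)]
top nut_center [([0.5269, -0.1533, 0.1212], 0.41)]
top nut_wing []
```

jog_arm --motion '[0,0,0,0,0,7,40,0,0,0,0,0,7,40,0,0,0,0,0,7,40,0,0,0,0,0,7,40,0,0,0,0,0,7,40]'

```text
time: 22.08
tcp_pos: [0.5252, -0.1494, 0.1204]
orientation: [[-0.899, 0.437, 0.001], [0.437, 0.899, -0.001], [-0.001, -0.0, -1.0]]
wrist_force: [1.9, -0.4, -1.0]
finger_gap: 0.0719
gripper_force: 0.6
```

jog_arm --motion '[0,0,0,0,0,7,40,0,0,0,0,0,7,40,0,0,0,0,0,7,40,0,0,0,0,0,7,40,0,0,0,0,0,7,40]'

```text
time: 22.5
tcp_pos: [0.525, -0.1495, 0.1204]
orientation: [[-0.486, 0.874, 0.001], [0.874, 0.486, -0.001], [-0.001, 0.0, -1.0]]
wrist_force: [0.8, -1.5, -1.4]
finger_gap: 0.0715
gripper_force: 0.6
```

jog_arm --motion '[0,0,0,0,0,7,40,0,0,0,0,0,7,40,0,0,0,0,0,7,40,0,0,0,0,0,7,40,0,0,0,0,0,7,40]'

```text
time: 22.92
tcp_pos: [0.5247, -0.1494, 0.1203]
orientation: [[0.103, 0.995, 0.0], [0.995, -0.103, -0.0], [-0.0, 0.0, -1.0]]
wrist_force: [0.8, -0.6, -0.7]
finger_gap: 0.072
gripper_force: 0.6
```

jog_arm --motion '[0,0,0,0,0,7,40,0,0,0,0,0,7,40,0,0,0,0,0,7,40,0,0,0,0,0,7,40,0,0,0,0,0,7,40]'

```text
time: 23.33
tcp_pos: [0.5248, -0.149, 0.1202]
orientation: [[0.655, 0.756, 0.0], [0.756, -0.655, 0.0], [0.0, -0.0, -1.0]]
wrist_force: [0.5, -0.0, -1.5]
finger_gap: 0.0722
gripper_force: 0.8
```

jog_arm --motion '[0,0,0,0,0,7,40,0,0,0,0,0,7,40,0,0,0,0,0,7,40,0,0,0,0,0,7,40,0,0,0,0,0,7,40]'

```text
time: 23.75
tcp_pos: [0.5252, -0.149, 0.1203]
orientation: [[0.97, 0.244, 0.001], [0.244, -0.97, 0.0], [0.001, -0.0, -1.0]]
wrist_force: [2.3, -0.9, -1.5]
finger_gap: 0.072
gripper_force: 0.8
```

jog_arm --motion '[0,0,0,0,0,7,40,0,0,0,0,0,7,40,0,0,0,0,0,7,40,0,0,0,0,0,0,40,0,0,0,0,0,0,40]'

```text
time: 24.17
tcp_pos: [0.5246, -0.1491, 0.1203]
orientation: [[0.994, -0.111, -0.0], [-0.111, -0.994, 0.0], [-0.0, 0.0, -1.0]]
wrist_force: [-0.5, -0.4, 0.3]
finger_gap: 0.0717
gripper_force: 0.0
```

```bash
python3 look.py; python3 look.py
```

```text
t 24.1667 j6 2.976 tcp [ 0.5246 -0.1491  0.1203] F [-0.48 -0.43  0.35] T [ 0.012 -0.014  0.036] tau6 0.115 yang -96.4
scene nut_center [([0.5254, -0.151, 0.1187], 0.55)]
scene nut_wing [([0.5439, -0.1186, 0.1205], 0.77), np.float64(58.0)]
top nut_center []
top nut_wing []
t 24.4667 j6 2.978 tcp [ 0.5247 -0.1492  0.1203] F [ 0.09 -0.16 -0.2 ] T [ 0.021 -0.007  0.038] tau6 -0.008 yang -96.5
scene nut_center [([0.5268, -0.1513, 0.1173], 0.5)]
scene nut_wing [([0.5479, -0.1173, 0.1181], 0.48), np.float64(54.0)]
top nut_center []
top nut_wing []
```

jog_arm --motion '[0,0,-36,0,0,0,40,0,0,0,0,0,0,40,0,0,0,0,0,-7,40,0,0,0,0,0,-7,40,0,0,0,0,0,-7,40]'

```text
time: 25.18
tcp_pos: [0.5251, -0.1493, 0.1569]
orientation: [[0.967, 0.255, 0.001], [0.255, -0.967, -0.0], [0.001, 0.001, -1.0]]
wrist_force: [0.5, 0.4, 0.4]
finger_gap: 0.0721
gripper_force: 0.0
```

jog_arm --motion '[0,0,0,0,0,-7,40,0,0,0,0,0,-7,40,0,0,0,0,0,-7,40,0,0,0,0,0,-7,40,0,0,0,0,0,-7,40]'

```text
time: 25.6
tcp_pos: [0.525, -0.1492, 0.1566]
orientation: [[0.646, 0.764, 0.001], [0.764, -0.646, -0.0], [0.0, 0.001, -1.0]]
wrist_force: [-1.0, -0.7, -0.7]
finger_gap: 0.072
gripper_force: 0.0
```

jog_arm --motion '[0,0,0,0,0,-7,40,0,0,0,0,0,-7,40,0,0,0,0,0,-7,40,0,0,0,0,0,-7,40,0,0,0,0,0,-7,40]'

```text
time: 26.02
tcp_pos: [0.5249, -0.1492, 0.1566]
orientation: [[0.091, 0.996, 0.001], [0.996, -0.091, -0.0], [-0.0, 0.001, -1.0]]
wrist_force: [-0.8, -0.5, -0.2]
finger_gap: 0.0719
gripper_force: 0.0
```

jog_arm --motion '[0,0,0,0,0,-7,40,0,0,0,0,0,-7,40,0,0,0,0,0,-7,40,0,0,0,0,0,-7,40,0,0,0,0,0,-7,40]'

```text
time: 26.43
tcp_pos: [0.525, -0.1492, 0.1566]
orientation: [[-0.497, 0.868, 0.001], [0.868, 0.497, -0.0], [-0.001, 0.001, -1.0]]
wrist_force: [0.7, -0.9, -0.4]
finger_gap: 0.0718
gripper_force: 0.0
```

jog_arm --motion '[0,0,0,0,0,-7,40,0,0,0,0,0,-7,40,0,0,0,0,0,-7,40,0,0,0,0,0,-7,40,0,0,0,0,0,-7,40]'

```text
time: 26.85
tcp_pos: [0.5249, -0.1492, 0.1566]
orientation: [[-0.905, 0.426, 0.001], [0.426, 0.905, -0.0], [-0.001, 0.0, -1.0]]
wrist_force: [-0.2, -0.3, 0.1]
finger_gap: 0.0721
gripper_force: 0.0
```

jog_arm --motion '[0,0,0,0,0,-7,40,0,0,0,0,0,-7,40,0,0,0,0,0,-7,40,0,0,0,0,0,-7,40,0,0,0,0,0,-7,40]'

```text
time: 27.27
tcp_pos: [0.525, -0.1493, 0.1566]
orientation: [[-0.985, -0.17, 0.001], [-0.17, 0.985, -0.0], [-0.001, -0.0, -1.0]]
wrist_force: [-0.0, -0.5, -0.2]
finger_gap: 0.0719
gripper_force: 0.0
```

jog_arm --motion '[0,0,0,0,0,0,40,0,0,13,0,0,0,40,0,0,13,0,0,0,40,0,0,13,0,0,0,40,0,0,0,0,0,0,40]'

```text
time: 27.68
tcp_pos: [0.523, -0.1487, 0.115]
orientation: [[-0.987, -0.161, -0.004], [-0.161, 0.987, 0.001], [0.004, 0.002, -1.0]]
wrist_force: [0.0, -0.1, 0.4]
finger_gap: 0.0718
gripper_force: 0.0
```

```bash
python3 look.py
```

```text
t 27.6833 j6 -0.439 tcp [ 0.523  -0.1487  0.115 ] F [ 0.01 -0.08  0.37] T [ 0.002  0.044 -0.   ] tau6 0.003 yang 99.3
scene nut_center [([0.5262, -0.148, 0.1212], 0.75)]
scene nut_wing [([0.5498, -0.1191, 0.1218], 0.73), np.float64(50.0)]
top nut_center [([0.5251, -0.1515, 0.1146], 0.46)]
top nut_wing [([0.5485, -0.1185, 0.1179], 0.47), np.float64(52.0)]
```

jog_arm --motion '[0,0,0,0,0,7,40,0,0,0,0,0,7,40,0,0,0,0,0,7,40,0,0,0,0,0,7,40,0,0,0,0,0,7,40]'

```text
time: 28.4
tcp_pos: [0.5254, -0.1494, 0.1182]
orientation: [[-0.899, 0.437, 0.002], [0.437, 0.899, -0.001], [-0.002, 0.0, -1.0]]
wrist_force: [0.7, -0.1, -0.5]
finger_gap: 0.072
gripper_force: 0.9
```

jog_arm --motion '[0,0,0,0,0,7,40,0,0,0,0,0,7,40,0,0,0,0,0,7,40,0,0,0,0,0,7,40,0,0,0,0,0,7,40]'

```text
time: 28.82
tcp_pos: [0.5255, -0.1496, 0.1181]
orientation: [[-0.486, 0.874, 0.002], [0.874, 0.486, -0.001], [-0.002, 0.001, -1.0]]
wrist_force: [0.5, -0.6, -0.6]
finger_gap: 0.0719
gripper_force: 1.1
```

jog_arm --motion '[0,0,0,0,0,7,40,0,0,0,0,0,7,40,0,0,0,0,0,7,40,0,0,0,0,0,7,40,0,0,0,0,0,7,40]'

```text
time: 29.23
tcp_pos: [0.5252, -0.1496, 0.1179]
orientation: [[0.104, 0.995, 0.001], [0.995, -0.104, -0.001], [-0.001, 0.001, -1.0]]
wrist_force: [0.2, -2.0, -1.3]
finger_gap: 0.0721
gripper_force: 1.3
```

```bash
python3 look.py strip_edge
```

```text
t 29.2333 j6 1.397 tcp [ 0.5252 -0.1496  0.1179] F [ 0.17 -2.04 -1.3 ] T [-0.271 -0.134  0.057] tau6 -1.107 yang -5.9
scene nut_center [([0.5285, -0.1477, 0.1161], 0.7)]
scene nut_wing [([0.5603, -0.1735, 0.1196], 0.66), np.float64(-35.0)]
scene strip_edge [([0.339, 0.2952, 0.0144], 0.84), ([0.4486, -0.0307, 0.079], 0.69)]
top nut_center []
top nut_wing [([0.5361, -0.0376, 0.0001], 0.46), np.float64(84.0)]
top strip_edge [([0.3374, -0.3421, 0.0192], 0.89), ([0.3342, 0.2958, 0.0127], 0.88)]
```

jog_arm --motion '[0,0,0,0,0,7,40,0,0,0,0,0,7,40,0,0,0,0,0,7,40,0,0,0,0,0,7,40,0,0,0,0,0,7,40]'

```text
time: 30.05
tcp_pos: [0.5249, -0.149, 0.1171]
orientation: [[0.654, 0.757, 0.0], [0.757, -0.654, 0.0], [0.0, -0.0, -1.0]]
wrist_force: [1.7, -0.8, -1.3]
finger_gap: 0.0718
gripper_force: 1.5
```

jog_arm --motion '[0,0,0,0,0,7,40,0,0,0,0,0,7,40,0,0,0,0,0,7,40,0,0,0,0,0,7,40,0,0,0,0,0,7,40]'

```text
time: 30.47
tcp_pos: [0.5252, -0.149, 0.1171]
orientation: [[0.97, 0.245, 0.001], [0.245, -0.97, 0.0], [0.001, -0.0, -1.0]]
wrist_force: [2.0, 0.4, -2.1]
finger_gap: 0.072
gripper_force: 1.7
```

jog_arm --motion '[0,0,0,0,0,7,40,0,0,0,0,0,7,40,0,0,0,0,0,7,40,0,0,0,0,0,0,40,0,0,0,0,0,0,40]'

```text
time: 30.88
tcp_pos: [0.5246, -0.1491, 0.1173]
orientation: [[0.994, -0.111, -0.0], [-0.111, -0.994, 0.0], [-0.0, -0.0, -1.0]]
wrist_force: [-0.6, 0.6, -0.9]
finger_gap: 0.0721
gripper_force: 0.0
```

```bash
python3 look.py strip_edge
```

```text
t 30.8833 j6 2.976 tcp [ 0.5246 -0.1491  0.1173] F [-0.61  0.58 -0.92] T [ 0.016  0.026 -0.048] tau6 0.11 yang -96.4
scene nut_center [([0.5245, -0.1546, 0.1156], 0.57)]
scene nut_wing [([0.5029, -0.1877, 0.1176], 0.49), np.float64(-120.0)]
scene strip_edge [([0.3345, -0.3378, 0.0195], 0.95), ([0.3371, 0.2954, 0.0135], 0.71)]
top nut_center []
top nut_wing []
top strip_edge [([0.3385, -0.3418, 0.0191], 0.97), ([0.3373, 0.2966, 0.0141], 0.97)]
```

jog_arm --motion '[0,0,-36,0,0,0,40,0,0,0,0,0,0,40,0,0,0,0,0,-7,40,0,0,0,0,0,-7,40,0,0,0,0,0,-7,40]'

```text
time: 31.7
tcp_pos: [0.5251, -0.1493, 0.1539]
orientation: [[0.967, 0.255, 0.001], [0.255, -0.967, -0.0], [0.001, 0.001, -1.0]]
wrist_force: [-0.2, -0.7, 0.1]
finger_gap: 0.072
gripper_force: 0.0
```

jog_arm --motion '[0,0,0,0,0,-7,40,0,0,0,0,0,-7,40,0,0,0,0,0,-7,40,0,0,0,0,0,-7,40,0,0,0,0,0,-7,40]'

```text
time: 32.12
tcp_pos: [0.5249, -0.1492, 0.1536]
orientation: [[0.645, 0.764, 0.001], [0.764, -0.645, -0.0], [0.0, 0.001, -1.0]]
wrist_force: [0.2, 0.0, -0.5]
finger_gap: 0.0722
gripper_force: 0.0
```

jog_arm --motion '[0,0,0,0,0,-7,40,0,0,0,0,0,-7,40,0,0,0,0,0,-7,40,0,0,0,0,0,-7,40,0,0,0,0,0,-7,40]'

```text
time: 32.53
tcp_pos: [0.5249, -0.1493, 0.1536]
orientation: [[0.091, 0.996, 0.001], [0.996, -0.091, -0.0], [-0.0, 0.001, -1.0]]
wrist_force: [-0.8, -0.9, 1.0]
finger_gap: 0.0719
gripper_force: 0.0
```

jog_arm --motion '[0,0,0,0,0,-7,40,0,0,0,0,0,-7,40,0,0,0,0,0,-7,40,0,0,0,0,0,-7,40,0,0,0,0,0,-7,40]'

```text
time: 32.95
tcp_pos: [0.5249, -0.1492, 0.1536]
orientation: [[-0.497, 0.868, 0.001], [0.868, 0.497, -0.0], [-0.001, 0.001, -1.0]]
wrist_force: [0.6, 0.1, -0.3]
finger_gap: 0.0719
gripper_force: 0.0
```

jog_arm --motion '[0,0,0,0,0,-7,40,0,0,0,0,0,-7,40,0,0,0,0,0,-7,40,0,0,0,0,0,-7,40,0,0,0,0,0,-7,40]'

```text
time: 33.37
tcp_pos: [0.5249, -0.1492, 0.1536]
orientation: [[-0.905, 0.426, 0.001], [0.426, 0.905, -0.0], [-0.001, 0.0, -1.0]]
wrist_force: [0.2, 0.3, 0.5]
finger_gap: 0.0721
gripper_force: 0.0
```

jog_arm --motion '[0,0,0,0,0,-7,40,0,0,0,0,0,-7,40,0,0,0,0,0,-7,40,0,0,0,0,0,-7,40,0,0,0,0,0,-7,40]'

```text
time: 33.78
tcp_pos: [0.5249, -0.1492, 0.1536]
orientation: [[-0.985, -0.17, 0.001], [-0.17, 0.985, -0.0], [-0.001, -0.0, -1.0]]
wrist_force: [-0.2, 0.2, -0.0]
finger_gap: 0.0719
gripper_force: 0.0
```

jog_arm --motion '[0,0,0,0,0,0,40,0,0,12,0,0,0,40,0,0,12,0,0,0,40,0,0,12,0,0,0,40,0,0,0,0,0,0,40]'

```text
time: 34.2
tcp_pos: [0.5232, -0.1487, 0.1152]
orientation: [[-0.987, -0.161, -0.004], [-0.161, 0.987, 0.001], [0.004, 0.002, -1.0]]
wrist_force: [-0.3, -0.5, -1.5]
finger_gap: 0.0719
gripper_force: 0.0
```

```bash
python3 look.py
```

```text
t 34.2 j6 -0.439 tcp [ 0.5232 -0.1487  0.1152] F [-0.33 -0.47 -1.49] T [ 0.016 -0.     0.01 ] tau6 0.003 yang 99.3
scene nut_center [([0.5243, -0.1496, 0.1126], 0.7)]
scene nut_wing [([0.4975, -0.1861, 0.1156], 0.7), np.float64(-127.0)]
top nut_center [([0.5259, -0.1518, 0.114], 0.47)]
top nut_wing []
```

jog_arm --motion '[0,0,0,0,0,7,40,0,0,0,0,0,7,40,0,0,0,0,0,7,40,0,0,0,0,0,7,40,0,0,0,0,0,7,40]'

```text
time: 34.92
tcp_pos: [0.5254, -0.1494, 0.118]
orientation: [[-0.899, 0.437, 0.002], [0.437, 0.899, -0.001], [-0.002, 0.0, -1.0]]
wrist_force: [1.2, -0.5, -2.2]
finger_gap: 0.072
gripper_force: 1.7
```

jog_arm --motion '[0,0,0,0,0,4,40,0,0,0,0,0,4,40,0,0,0,0,0,4,40,0,0,0,0,0,4,40,0,0,0,0,0,4,40]'

```text
time: 35.33
tcp_pos: [0.5254, -0.1495, 0.1178]
orientation: [[-0.697, 0.717, 0.002], [0.717, 0.697, -0.001], [-0.002, 0.001, -1.0]]
wrist_force: [0.7, -0.7, -3.0]
finger_gap: 0.0722
gripper_force: 1.8
```

```bash
python3 look.py
```

```text
t 35.3333 j6 0.522 tcp [ 0.5254 -0.1495  0.1178] F [ 0.7  -0.74 -3.  ] T [-0.117 -0.28   0.112] tau6 -0.549 yang 44.2
scene nut_center [([0.5254, -0.1507, 0.1137], 0.53)]
scene nut_wing [([0.4838, -0.1689, 0.1184], 0.69), np.float64(-154.0)]
top nut_center []
top nut_wing []
```

jog_arm --motion '[0,0,0,0,0,4,40,0,0,0,0,0,4,40,0,0,0,0,0,4,40,0,0,0,0,0,4,40,0,0,0,0,0,4,40]'

```text
time: 36.05
tcp_pos: [0.5251, -0.1496, 0.1175]
orientation: [[-0.411, 0.911, 0.001], [0.911, 0.411, -0.001], [-0.001, 0.0, -1.0]]
wrist_force: [1.0, -1.1, -1.0]
finger_gap: 0.0723
gripper_force: 2.4
```

```bash
python3 look.py
```

```text
t 36.05 j6 0.87 tcp [ 0.5251 -0.1496  0.1175] F [ 0.97 -1.09 -0.96] T [-0.328 -0.251  0.185] tau6 -0.507 yang 24.3
scene nut_center [([0.5259, -0.1515, 0.1136], 0.76)]
scene nut_wing [([0.483, -0.1518, 0.117], 0.74), np.float64(-176.0)]
top nut_center []
top nut_wing []
```

jog_arm --motion '[0,0,0,0,0,3,40,0,0,0,0,0,3,40,0,0,0,0,0,3,40,0,0,0,0,0,3,40,0,0,0,0,0,3,40]'

```text
time: 36.77
tcp_pos: [0.5248, -0.1495, 0.1173]
orientation: [[-0.163, 0.987, 0.0], [0.987, 0.163, -0.001], [-0.001, -0.0, -1.0]]
wrist_force: [0.6, -1.9, -1.0]
finger_gap: 0.0716
gripper_force: 4.9
```

```bash
python3 look.py
```

```text
t 36.7667 j6 1.13 tcp [ 0.5248 -0.1495  0.1173] F [ 0.59 -1.85 -0.97] T [-0.275 -0.013  0.339] tau6 -0.145 yang 9.4
scene nut_center [([0.5259, -0.151, 0.111], 0.61)]
scene nut_wing [([0.4824, -0.1438, 0.1168], 0.59), np.float64(173.0)]
top nut_center []
top nut_wing []
```

jog_arm --motion '[0,0,0,0,0,3,40,0,0,0,0,0,3,40,0,0,0,0,0,3,40,0,0,0,0,0,0,40,0,0,0,0,0,0,40]'

```text
time: 37.48
tcp_pos: [0.5246, -0.149, 0.1173]
orientation: [[-0.009, 1.0, -0.0], [1.0, 0.009, 0.0], [0.0, -0.0, -1.0]]
wrist_force: [-0.2, -0.1, 0.0]
finger_gap: 0.0721
gripper_force: 0.1
```

```bash
python3 look.py
```

```text
t 37.4833 j6 1.285 tcp [ 0.5246 -0.149   0.1173] F [-0.17 -0.09  0.02] T [-0.031 -0.034  0.027] tau6 0.048 yang 0.5
scene nut_center [([0.5262, -0.151, 0.1122], 0.66)]
scene nut_wing [([0.4859, -0.1365, 0.1149], 0.75), np.float64(162.0)]
top nut_center []
top nut_wing [([0.3806, 0.3891, 0.0154], 0.23), np.float64(105.0)]
```

jog_arm --motion '[0,0,0,0,0,3,40,0,0,0,0,0,3,40,0,0,0,0,0,3,40,0,0,0,0,0,0,40,0,0,0,0,0,0,40]'

```text
time: 38.2
tcp_pos: [0.5247, -0.149, 0.1173]
orientation: [[0.148, 0.989, 0.0], [0.989, -0.148, 0.0], [0.0, -0.0, -1.0]]
wrist_force: [-0.0, -0.4, -0.4]
finger_gap: 0.0719
gripper_force: 0.0
```

```bash
python3 look.py
```

```text
t 38.2 j6 1.442 tcp [ 0.5247 -0.149   0.1173] F [-0.03 -0.4  -0.41] T [-0.026  0.007 -0.009] tau6 0.036 yang -8.5
scene nut_center [([0.4832, -0.4109, 0.0208], 0.72), ([0.5254, -0.151, 0.1135], 0.45)]
scene nut_wing [([0.4875, -0.1292, 0.1148], 0.61), np.float64(152.0)]
top nut_center []
top nut_wing []
```

jog_arm --motion '[0,0,0,0,0,2,40,0,0,0,0,0,2,40,0,0,0,0,0,2,40,0,0,0,0,0,2,40,0,0,0,0,0,2,40]'

```text
time: 38.92
tcp_pos: [0.5247, -0.1492, 0.1173]
orientation: [[0.318, 0.948, -0.0], [0.948, -0.318, -0.0], [-0.0, -0.0, -1.0]]
wrist_force: [-0.1, -0.5, -0.7]
finger_gap: 0.0723
gripper_force: 10.4
```

```bash
python3 look.py
```

```text
t 38.9167 j6 1.617 tcp [ 0.5247 -0.1492  0.1173] F [-0.15 -0.47 -0.66] T [-0.136 -0.05   0.812] tau6 0.453 yang -18.5
scene nut_center [([0.5252, -0.1521, 0.1121], 0.6)]
scene nut_wing [([0.4505, -0.0321, 0.0776], 0.74), ([0.4914, -0.1256, 0.1161], 0.61), np.float64(123.0)]
top nut_center []
top nut_wing []
```

Torque reached about 0.8 Nm with roughly 10 N per wing, so the nut is tight. Next I back off, lift and check.

jog_arm --motion '[0,0,0,0,0,-4,40,0,0,0,0,0,-4,40,0,0,-40,0,0,0,40,0,0,-40,0,0,0,40,0,0,0,0,0,-7,120]'

```text
time: 39.63
tcp_pos: [0.5287, -0.1503, 0.2053]
orientation: [[0.06, 0.998, 0.013], [0.998, -0.06, -0.003], [-0.003, 0.013, -1.0]]
wrist_force: [2.0, 0.6, 1.6]
finger_gap: 0.0615
gripper_force: 0.0
```

jog_arm --motion '[0,0,0,0,0,-7,255,0,0,0,0,0,-7,255,0,0,0,0,0,-7,255,0,0,0,0,0,-7,255,0,0,0,0,0,-7,255]'

```text
time: 40.05
tcp_pos: [0.5247, -0.1491, 0.1974]
orientation: [[-0.527, 0.85, 0.0], [0.85, 0.527, 0.0], [0.0, 0.0, -1.0]]
wrist_force: [0.2, 0.2, -0.1]
finger_gap: 0.0004
gripper_force: 0.0
```

jog_arm --motion '[0,0,0,0,0,-7,255,0,0,0,0,0,-7,255,0,0,0,0,0,-7,255,0,0,0,0,0,-7,255,0,0,0,0,0,-7,255]'

```text
time: 40.47
tcp_pos: [0.5247, -0.1491, 0.1973]
orientation: [[-0.919, 0.394, 0.0], [0.394, 0.919, 0.0], [0.0, 0.0, -1.0]]
wrist_force: [-0.4, 0.2, -0.5]
finger_gap: -0.0002
gripper_force: 0.0
```

jog_arm --motion '[0,0,0,0,0,-7,255,0,0,0,0,0,-7,255,0,0,0,0,0,-7,255,0,0,0,0,0,0,255,0,0,0,0,0,0,255]'

```text
time: 40.88
tcp_pos: [0.5247, -0.1491, 0.1973]
orientation: [[-0.999, 0.048, 0.0], [0.048, 0.999, 0.0], [0.0, 0.0, -1.0]]
wrist_force: [0.7, 0.0, -0.1]
finger_gap: -0.0001
gripper_force: 0.0
```

```bash
python3 look.py stud strip_edge folder; python3 - <<'E'
from h import *
p=read_camera("scene")
x,y=map(int,px(p,[.525,-.10,.10]));f=p["frame"][y-45:y+45,x-50:x+65]
cv2.imwrite("pics/s4.png",cv2.cvtColor(cv2.resize(f,None,fx=6.5,fy=6.5,interpolation=2),cv2.COLOR_RGB2BGR))
E
```

```text
t 40.8833 j6 -0.229 tcp [ 0.5247 -0.1491  0.1973] F [ 0.72  0.03 -0.13] T [-0.039 -0.003  0.035] tau6 -0.116 yang 87.3
scene nut_center [([0.5256, -0.1494, 0.1106], 0.76)]
scene nut_wing [([0.4938, -0.125, 0.1159], 0.55), np.float64(142.0)]
scene stud [([0.5265, -0.1517, 0.0947], 0.57)]
scene strip_edge [([0.4503, -0.033, 0.0787], 0.93), ([0.7828, 0.0024, 0.0162], 0.87)]
scene folder [([0.5334, -0.0371, 0.0045], 0.63)]
top nut_center [([0.4538, -0.0339, 0.0763], 0.63), ([0.5263, -0.1478, 0.0905], 0.57)]
top nut_wing [([0.4948, -0.1244, 0.113], 0.36), np.float64(141.0)]
top stud [([0.5248, -0.1497, 0.0886], 0.64)]
top strip_edge [([0.7863, -0.001, 0.0136], 0.81), ([0.4511, -0.032, 0.0777], 0.74)]
top folder [([0.5353, -0.037, 0.0023], 0.68)]
```

View pics/s4.png

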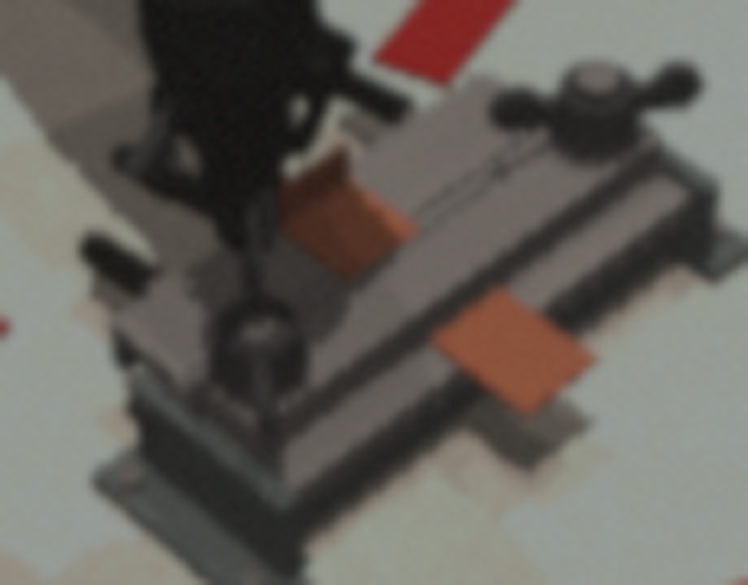

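The loose nut sits low, with its hub at crop pixel (260,340), and the bar is flat on the strip; the edge is unmoved at (320,180). Moving behind the edge now.

jog_arm --motion '[12.5,28.3,0,0,0,0,255,12.5,28.3,0,0,0,0,255,12.5,28.3,0,0,0,0,255,12.5,28.3,0,0,0,0,255,0,0,0,0,0,0,255]'

```text
time: 41.95
tcp_pos: [0.4775, -0.03, 0.1973]
orientation: [[-0.999, 0.04, -0.002], [0.04, 0.999, 0.002], [0.002, 0.002, -1.0]]
wrist_force: [-0.6, 0.4, -0.6]
finger_gap: 0.0001
gripper_force: 0.0
```

jog_arm --motion '[0,0,17,0,0,0,255,0,0,17,0,0,0,255,0,0,17,0,0,0,255,0,0,17,0,0,0,255,0,0,0,0,0,0,255]'

```text
time: 42.37
tcp_pos: [0.4777, -0.034, 0.1264]
orientation: [[-0.999, 0.045, -0.006], [0.045, 0.999, 0.0], [0.006, -0.0, -1.0]]
wrist_force: [-0.5, 0.5, -0.4]
finger_gap: 0.0001
gripper_force: 0.0
```

```bash
python3 - <<'E'
from h import *
s=state();print(s["tcp_pos"],s["orientation"][:,1],s["wrist_force"])
p=read_camera("scene")
print([(w(p,d["at"]).round(4).tolist(),round(d["p"],2)) for d in place_of(p,"strip_edge")[:3]])
x,y=map(int,px(p,[.47,-.033,.09]));f=p["frame"][y-35:y+35,x-45:x+45]
cv2.imwrite("pics/s5.png",cv2.cvtColor(cv2.resize(f,None,fx=8,fy=8,interpolation=2),cv2.COLOR_RGB2BGR))
E
```

```text
[ 0.47766598 -0.0339901   0.12635458] [ 4.50907703e-02  9.98982890e-01 -8.38321446e-05] [-0.54621678  0.52178068 -0.41717814]
[([0.4465, -0.0342, 0.0801], 0.82), ([0.3363, 0.2972, 0.0143], 0.72), ([0.7821, -0.0011, 0.0138], 0.67)]
```

View pics/s5.png

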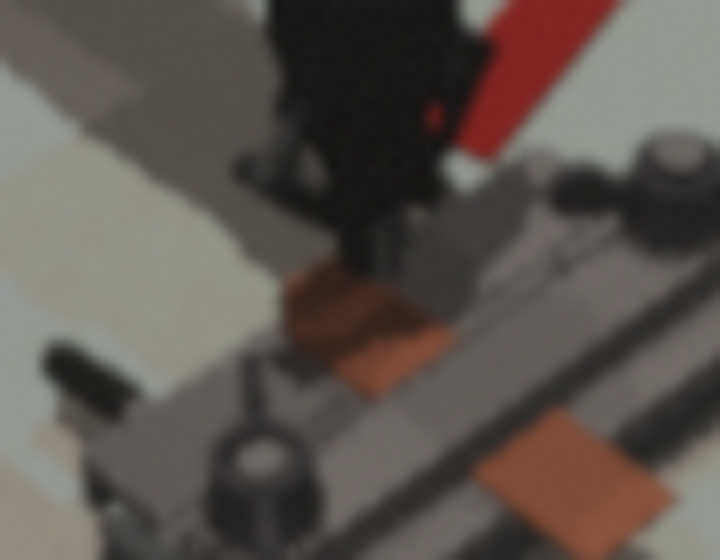

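The closed fingers (tip at crop pixel ~(375,265)) hang behind the edge, above the strip and clear of the bar. I'll lower to 5 mm above the strip.

jog_arm --motion '[0,0,11,0,0,0,255,0,0,11,0,0,0,255,0,0,8,0,0,0,255,0,0,4,0,0,0,255,0,0,1,0,0,0,255]'

```text
time: 42.88
tcp_pos: [0.4799, -0.034, 0.0943]
orientation: [[-0.999, 0.045, -0.0], [0.045, 0.999, -0.0], [0.0, -0.0, -1.0]]
wrist_force: [-0.1, -0.5, 0.7]
finger_gap: -0.0002
gripper_force: 0.0
```

jog_arm --motion '[3,0,0,0,0,0,255,3,0,0,0,0,0,255,3,0,0,0,0,0,255,2,0,0,0,0,0,255,0,0,0,0,0,0,255]'

```text
time: 43.3
tcp_pos: [0.4683, -0.0333, 0.0946]
orientation: [[-0.999, 0.045, 0.0], [0.045, 0.999, -0.0], [-0.0, -0.0, -1.0]]
wrist_force: [-0.2, -0.7, -0.4]
finger_gap: -0.0002
gripper_force: 0.0
```

jog_arm --motion '[1,0,0,0,0,0,255,1,0,0,0,0,0,255,1,0,0,0,0,0,255,0.5,0,0,0,0,0,255,0,0,0,0,0,0,255]'

```text
time: 43.72
tcp_pos: [0.4652, -0.0332, 0.0943]
orientation: [[-0.999, 0.045, -0.0], [0.045, 0.999, 0.0], [0.0, 0.0, -1.0]]
wrist_force: [0.2, -0.7, -0.3]
finger_gap: 0.0002
gripper_force: 0.0
```

jog_arm --motion '[0.5,0,0,0,0,0,255,0.5,0,0,0,0,0,255,0.5,0,0,0,0,0,255,0,0,0,0,0,0,255,0,0,0,0,0,0,255]'

```text
time: 44.13
tcp_pos: [0.4638, -0.0331, 0.0943]
orientation: [[-0.999, 0.045, -0.0], [0.045, 0.999, 0.0], [0.0, 0.0, -1.0]]
wrist_force: [-1.2, -0.4, 0.4]
finger_gap: -0.0
gripper_force: 0.0
```

jog_arm --motion '[0.5,0,0,0,0,0,255,0.5,0,0,0,0,0,255,0.5,0,0,0,0,0,255,0,0,0,0,0,0,255,0,0,0,0,0,0,255]'

```text
time: 44.55
tcp_pos: [0.4623, -0.033, 0.0943]
orientation: [[-0.999, 0.045, -0.0], [0.045, 0.999, 0.0], [0.0, 0.0, -1.0]]
wrist_force: [-0.0, -0.6, -0.8]
finger_gap: -0.0002
gripper_force: 0.0
```

jog_arm --motion '[0.3,0,0,0,0,0,255,0.3,0,0,0,0,0,255,0.3,0,0,0,0,0,255,0,0,0,0,0,0,255,0,0,0,0,0,0,255]'

```text
time: 44.97
tcp_pos: [0.4614, -0.033, 0.0943]
orientation: [[-0.999, 0.045, -0.0], [0.045, 0.999, 0.0], [0.0, 0.0, -1.0]]
wrist_force: [0.2, 0.6, 0.2]
finger_gap: -0.0
gripper_force: 0.0
```

jog_arm --motion '[0.3,0,0,0,0,0,255,0.3,0,0,0,0,0,255,0.3,0,0,0,0,0,255,0,0,0,0,0,0,255,0,0,0,0,0,0,255]'

```text
time: 45.38
tcp_pos: [0.4612, -0.033, 0.0944]
orientation: [[-0.999, 0.045, 0.001], [0.045, 0.999, -0.0], [-0.001, -0.0, -1.0]]
wrist_force: [2.7, 0.1, -1.4]
finger_gap: -0.0001
gripper_force: 1.5
```

jog_arm --motion '[0.3,0,0,0,0,0,255,0.3,0,0,0,0,0,255,0.3,0,0,0,0,0,255,0,0,0,0,0,0,255,0,0,0,0,0,0,255]'

```text
time: 45.8
tcp_pos: [0.4612, -0.0331, 0.0946]
orientation: [[-0.999, 0.045, 0.003], [0.045, 0.999, -0.0], [-0.003, -0.0, -1.0]]
wrist_force: [4.9, -0.4, -4.4]
finger_gap: 0.0001
gripper_force: 2.9
```

jog_arm --motion '[0.4,0,0,0,0,0,255,0.4,0,0,0,0,0,255,0.4,0,0,0,0,0,255,0,0,0,0,0,0,255,0,0,0,0,0,0,255]'

```text
time: 46.22
tcp_pos: [0.4611, -0.0331, 0.0948]
orientation: [[-0.999, 0.045, 0.005], [0.045, 0.999, -0.001], [-0.005, -0.0, -1.0]]
wrist_force: [8.4, -1.8, -5.7]
finger_gap: 0.0001
gripper_force: 4.0
```

jog_arm --motion '[0.3,0,0,0,0,0,255,0.3,0,0,0,0,0,255,0,0,0,0,0,0,255,0,0,0,0,0,0,255,0,0,0,0,0,0,255]'

```text
time: 46.63
tcp_pos: [0.4611, -0.0332, 0.0949]
orientation: [[-0.999, 0.045, 0.006], [0.045, 0.999, -0.001], [-0.006, -0.0, -1.0]]
wrist_force: [8.4, -0.5, -5.9]
finger_gap: -0.0005
gripper_force: 4.6
```

One more small pull to reach about 10 N, hold it, then withdraw straight back and up.

jog_arm --motion '[0.4,0,0,0,0,0,255,0.3,0,0,0,0,0,255,0,0,0,0,0,0,255,0,0,0,0,0,0,255,0,0,0,0,0,0,255]'

```text
time: 47.05
tcp_pos: [0.461, -0.0332, 0.095]
orientation: [[-0.999, 0.045, 0.008], [0.045, 0.999, -0.001], [-0.008, -0.0, -1.0]]
wrist_force: [10.7, -0.8, -7.9]
finger_gap: 0.0003
gripper_force: 5.2
```

jog_arm --motion '[0,0,0,0,0,0,255,0,0,0,0,0,0,255,0,0,0,0,0,0,255,0,0,0,0,0,0,255,0,0,0,0,0,0,255]'

```text
time: 47.47
tcp_pos: [0.461, -0.0332, 0.095]
orientation: [[-0.999, 0.045, 0.008], [0.045, 0.999, -0.001], [-0.008, -0.0, -1.0]]
wrist_force: [10.2, -0.4, -7.6]
finger_gap: -0.0001
gripper_force: 5.2
```

jog_arm --motion '[-4,0,0,0,0,0,255,-8,0,0,0,0,0,255,-4,0,0,0,0,0,255,0,0,0,0,0,0,255,0,0,-15,0,0,0,255]'

```text
time: 47.88
tcp_pos: [0.4707, -0.0333, 0.1069]
orientation: [[-0.999, 0.045, -0.007], [0.045, 0.999, 0.0], [0.007, 0.0, -1.0]]
wrist_force: [0.1, -0.0, -0.1]
finger_gap: -0.0
gripper_force: 0.0
```

jog_arm --motion '[0,0,-25,0,0,0,255,0,0,-30,0,0,0,255,0,0,-30,0,0,0,255,0,0,-20,0,0,0,255,0,0,0,0,0,0,255]'

```text
time: 48.3
tcp_pos: [0.4753, -0.0337, 0.2189]
orientation: [[-0.999, 0.045, 0.008], [0.045, 0.999, -0.001], [-0.008, -0.0, -1.0]]
wrist_force: [0.6, -1.0, -0.1]
finger_gap: 0.0001
gripper_force: 0.0
```

```bash
python3 look.py strip_edge; python3 look.py strip_edge mallet_mid glue_mid
```

```text
t 48.3 j6 -0.026 tcp [ 0.4753 -0.0337  0.2189] F [ 0.57 -1.03 -0.09] T [0.062 0.024 0.037] tau6 0.0 yang 87.4
scene nut_center [([0.5257, -0.1527, 0.1147], 0.8)]
scene nut_wing [([0.4903, -0.1269, 0.1158], 0.76), np.float64(148.0)]
scene strip_edge [([0.3356, -0.3402, 0.016], 0.97), ([0.4469, -0.0314, 0.0755], 0.92)]
top nut_center [([0.5285, -0.1515, 0.1141], 0.73)]
top nut_wing [([0.4933, -0.1252, 0.1178], 0.75), np.float64(143.0)]
top strip_edge [([0.3373, -0.343, 0.0188], 0.77), ([0.7839, 0.0017, 0.0148], 0.76)]
t 48.7 j6 -0.026 tcp [ 0.4723 -0.0335  0.2131] F [-0.07  0.79  0.64] T [ 0.018 -0.004 -0.046] tau6 -0.0 yang 87.4
scene nut_center [([0.5263, -0.1516, 0.1117], 0.64)]
scene nut_wing [([0.4927, -0.124, 0.1169], 0.77), np.float64(142.0)]
scene strip_edge [([0.336, -0.3377, 0.0186], 0.93), ([0.4479, -0.0311, 0.0762], 0.75)]
scene mallet_mid [([0.4815, -0.4107, 0.0208], 0.6)]
scene glue_mid [([0.6597, -0.3531, 0.0444], 0.73)]
top nut_center [([0.524, -0.15, 0.1157], 0.45)]
top nut_wing []
top strip_edge [([0.7849, -0.0036, 0.0128], 0.77), ([0.3357, 0.2965, 0.0145], 0.71)]
top mallet_mid [([0.4879, -0.4136, 0.0184], 0.77)]
top glue_mid [([0.6585, -0.3532, 0.0483], 0.65)]
```

```bash
python3 -c "
from rig import *
print(sign_off())"
```

```text
the job is handed in; nothing more can be done
None
```

The job is handed in: I ran the nut on until it was tight (about 0.8 Nm), then pulled the copper strip forward at about 10 N. The strip showed no slip, and the arm is clear; the hand-in returned no verdict.

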